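Index the sample carousel and lock it

TASK

Turn the sample carousel by its spoked hub so that the open steel cup stands under the lip of the filling chute, and lock it there. To unlock it, pull the spring plunger out and give it its part turn so that it stays out by itself with your hand off it; once the cup is round, turn the plunger back so that its pin drops fully home in the slot of the rim. Leave the cup and the tins standing upright in their pockets (do not pick them up), and do not shift the other things on the desk.

Things in the scene. Friction and masses are not known exactly. Their poses are not given: they have to be found in the camera images.
- wing (a point): centre of the plunger's black wing grip, a flat bar 38 mm long (point x), 12 mm thick (y), 27 mm high (z). z is the plunger's axis, pointing out of the machine to the grip's free end: up and outward, 35 degrees from vertical; pull along +z. Hold the grip by its two flat sides with the tool along -z, fingertips less than 20 mm below the point (the 22 mm steel sleeve ends 24 mm below it)
- plunger (a joint): travel of the plunger along +z of wing, m: 0 = pin fully home in a slot of the carousel's rim; about 0.0065 = pin tip riding on the rim between slots; about 0.0095 = parked, cross pin of the stem lies on the edge of the sleeve; 0.014 = end stop: pull nearly to it before turning. A spring pulls it in: 6.5 N at home, 10 N at the stop
- plunger_knob (a joint): turn of the plunger about +z of wing, rad, positive = anticlockwise looking down on the grip; end stops 0 and 1.3. Near 0 (within 0.15) the spring draws it in, and once in it cannot turn. Pulled past 0.010 it turns, and beyond 0.4 it stays out when let go. It counts as parked beyond 0.9. Light friction holds the turn
- hub (a point): on the carousel's vertical axis, 135 mm above the desk, turning with it. Four steel spokes, 10 mm thick, point along its +x, +y, -x, -y; their black ball tips (15 mm) end 71 mm from the axis. The black hub is 34 mm across, its top 13 mm above the point. Turning takes 0.1 N m, about twice that with the pin riding on the rim, and the carousel stays where it is left
- carousel (a joint): turn of the carousel from its start, rad, positive = anticlockwise from above, free both ways when unlocked. Multiples of pi/2 are the locked positions (one spoke then points to the plunger side, the pockets lie midway between spokes); the pin has about 2 mm (0.02 rad) of play to each side in its slot
- base_centre (a point): on the carousel's axis at desk height, fixed. Disc 225 mm across, bevelled rim with four slots, top 50 mm above the desk; four pockets with a 5 mm lip, 73 mm wide, centres 57 mm from the axis
- fill_point (a point): fixed point under the lip of the chute, 57 mm from the axis, 74 mm above the desk: the middle of the open cup must come here. The chute is a steel trough 46 mm wide on a post, lower lip 80 mm from the axis and 104 to 120 mm above the desk, rising outward to 170 mm. It lies 135 degrees anticlockwise from the plunger round the axis
- open_cup_centre (a point): middle of the open tapered steel cup (no lid), 65 mm across the mouth, 48 mm high, standing loose in a pocket; the point is on its axis, 24 mm above its underside
- lidded_tin_1_centre (a point): middle of a round grey tin with a lid, 70 mm across, 48 mm high, loose in another pocket
- lidded_tin_2_centre (a point): middle of a round grey tin with a lid, 69 mm across, 42 mm high, loose in another pocket
- cup_green: small plastic cup 71 mm across, 42 mm high, on the desk to the right; origin at its underside; leave it alone
- bench_brush: wooden hand brush 252 mm long, 46 mm high, lying near the front edge on the left; origin under its middle; leave it alone
- scoop: metal scoop with wooden handle, 228 mm long, 40 mm high, lying at the right; origin under its middle; leave it alone
Things that resemble listed ones, but are neither listed nor needed, are in the scene too. Leave any blue look-alike of the part that bears open_cup_centre alone.

How it is judged:
By the outcome, as a careful person would: the job done as asked, in the order asked, and still so for the second after the job is handed in, with the robot touching nothing.
It also fails if it takes over 72 s, if anything falls off the work surface, if the arm or the gripper's body presses on something with over 40 N, if the wrist force passes 120 N, or if a joint passes its speed limit or range.

ROBOT

A 6-joint arm with a two-finger parallel gripper is mounted at the origin on a cart in front of the work surface, level with it; the furniture and walls round the work are solid. World frame = base frame: x ahead of the robot, y to its left, z up, the work surface at z = 0. Lengths are in m, angles in degrees, forces in N, time in s.
With the tool pointing down it reaches from about 0.375 to 0.975 m from the base axis. Payload 3.8 kg.
Tool frame: the origin (TCP) lies midway between the tips of the shut fingers; the grasp point (between the pads) lies 19 mm behind it; x points along the fingers, y is the direction in which the jaws open and shut, and the axes are right-handed (so a half turn about x gives the same grasp; the last joint's range is limited). The gripper opens to 88 mm and grips with 3 to 60 N. Pads are 18 mm wide; open, the fingers measure 123 mm over their backs; the gripper's body (75 mm by 187 mm) begins 45 mm behind the grasp point.
Start: joints at [-69.208, 15.12, 91.902, -0, 72.978, -2.114], TCP at [0.263, -0.622, 0.239] pointing down, gripper open.
Joint ranges: [-150.88, 150.88], [-54.13, 125.18], [17.81, 147.31], [-75.09, 255.09], [0, 152.58], [-146.25, 146.25]. Speed limits (degrees/s): [147.25, 147.25, 180, 180, 180, 180].

INTERFACE

Orientations are given as [roll, pitch, yaw] about the fixed x, y, z axes, in that order (R = Rz(yaw) Ry(pitch) Rx(roll)).
In Python, from cell import env, snapshot, hand_in gives the robot as it stands. The module is installed in compiled form; this text tells all that it offers.
- The arm moves only by the tool send_rows, never from a script. Its argument "targets" is a list of rows, each an object with "xyz": the shift along the tool's x, y, z in cm, a list of three; "yaw": the turn about the tool's x in rad. A call has 1 to 20 rows; each row is the pose to reach, as a shift and turn from the pose commanded when the call began, along the tool's axes at that moment; what a row does not reach only later rows make up. A row lasts 1/10 s, in which the tool goes at most 50 mm and 8.59 degrees, less where a joint would pass 70% of its speed; a pose out of reach is approached as far as the arm can. A call with a gripper value outside its range is refused whole. "fingers" is the opening, from 0 (shut) to 1 (fully open), set as the call begins (left out, the last holds). The fingers move at their own pace and stop on an object; the grip force is fixed at half the most. Time passes only in rows, so rows that repeat a pose let the fingers close. It gives the time, the measured TCP pose, the force and the opening at its end, in the units of the state.
- env.read_state(): the state, without advancing time (a new reading comes with each control period).
- snapshot(name): name is "scene" or "top" or "wrist"; returns a dict with "frame" (420x560x3 uint8, red, green, blue), "K" (3x3 intrinsics, pixels), "R" (3x3) and "t" (3): a world point X has camera coordinates R X + t. Camera axes: x right, y down, z forward; pixel columns grow to the right and rows downward; lengths in m; the calibration is good to about 2 mm. The wrist camera is an equidistant fisheye: a pixel r from the principal point sees the ray r / f radians off the axis. A picture is of the moment at which its call begins. There is no depth.
- hand_in(): hands the job in, once; it reports no verdict.
The state is a dict: "t": time; "joint_pos": joint angles; "joint_vel": joint speeds; "effort": joint torques, N m; "tool_pos": TCP position; "eef_rot": TCP orientation; "contact_force": force on the tool from outside, world axes, zero at the start; "moment": the same for the moment, N m; "width": finger opening in m.
Only numpy, scipy, OpenCV 4.12 (cv2) and the standard library are available. Lean on these libraries where they do the work, as an engineer would, in place of code of your own. Each camera call takes 0.05 s, during which the arm holds its last target.

## Working session

There is one attempt and no reset: what is moved stays moved. The work goes in short steps, Python scripts to look and compute and a tool call to move; the robot and the scene stay as the last step left them, time stands still between calls to the robot, and variables do not carry over. Pictures are saved under pics/ and viewed, and the job is handed in when it is done.

Besides the shell and the picture viewer there is one more tool, called in YAML: its name, and indented under it one key for each argument. send_rows: Moves the arm, as the interface text tells. Its arguments: {"type":"object","properties":{"targets":{"type":"array"},"fingers":{"type":"number"}},"required":["targets"]}

```bash
mkdir -p pics; ls
python3 - <<'E'
from cell import env, snapshot
import cv2,pickle
s=env.read_state();print(s)
for n in ["scene","top","wrist"]:
    d=snapshot(n);cv2.imwrite(f"pics/{n}0.png",d["frame"][:,:,::-1]);pickle.dump(d,open(f"{n}0.pkl","wb"));print(n,d["K"],d["R"],d["t"])
E
```

```text
pics
{'t': 0.0, 'joint_pos': array([-6.92082219e+01,  1.51655630e+01,  9.19792917e+01,  8.78374580e-04,
        7.29768741e+01, -2.11296374e+00]), 'joint_vel': array([ 0.01398243,  0.0291322 , -0.05918856,  0.09980604,  0.08654114,
        0.07316564]), 'effort': array([ 3.59800233e-04, -5.02114892e+01, -3.56875026e+01,  7.28429784e-02,
        2.92638346e-02, -1.76799631e-04]), 'tool_pos': array([ 0.26248072, -0.6211239 ,  0.23744878]), 'eef_rot': array([-92.50802229,  89.87826827, 110.39646151]), 'contact_force': array([ 0.08388474,  1.32115008, -0.07987284]), 'moment': array([ 0.04338194, -0.0244533 , -0.05229327]), 'width': 0.0881494886848106}
scene [[508.57490663   0.         279.32213243]
 [  0.         508.57490663 208.40118292]
 [  0.           0.           1.        ]] [[-0.4853641  -0.87417511 -0.01547804]
 [-0.39253342  0.23369478 -0.88955285]
 [ 0.78124209 -0.42568137 -0.45657   ]] [0.17466144 0.32937713 1.04259234]
top [[491.38919516   0.         283.14482014]
 [  0.         491.38919516 210.52950547]
 [  0.           0.           1.        ]] [[-0.0162879  -0.99972132  0.0170877 ]
 [-0.99048249  0.01379664 -0.13694556]
 [ 0.13667165 -0.01915562 -0.99043118]] [-0.11311596  0.55308094  1.20657278]
wrist [[325.1922621    0.         276.65861489]
 [  0.         325.1922621  206.72901564]
 [  0.           0.           1.        ]] [[ 0.39006961 -0.92078019 -0.0030905 ]
 [-0.88376278 -0.3753259   0.27945271]
 [-0.25847447 -0.10627474 -0.96015448]] [-0.67501031 -0.03949927  0.39133139]
```

View pics/scene0.png

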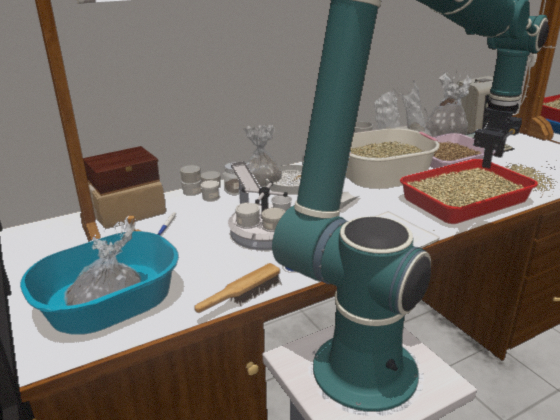

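View pics/top0.png

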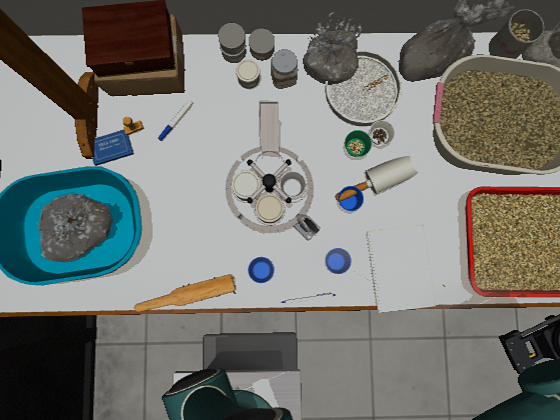

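View pics/wrist0.png

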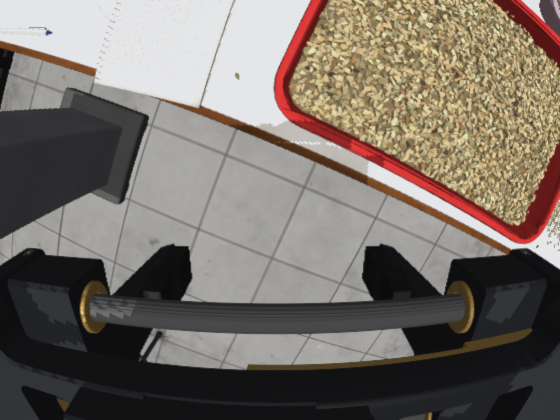

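Run:
```python
import cv2
a=cv2.imread("pics/top0.png")[90:250,215:355];cv2.imwrite("pics/topc.png",cv2.resize(a,None,fx=5,fy=5,interpolation=cv2.INTER_CUBIC)[:600*2][:, :700] if 0 else cv2.resize(a,(525,600),interpolation=cv2.INTER_CUBIC))
a=cv2.imread("pics/scene0.png")[150:260,210:350];cv2.imwrite("pics/scenec.png",cv2.resize(a,(760,597),interpolation=cv2.INTER_CUBIC))
```

```text
(no output)
```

View pics/topc.png

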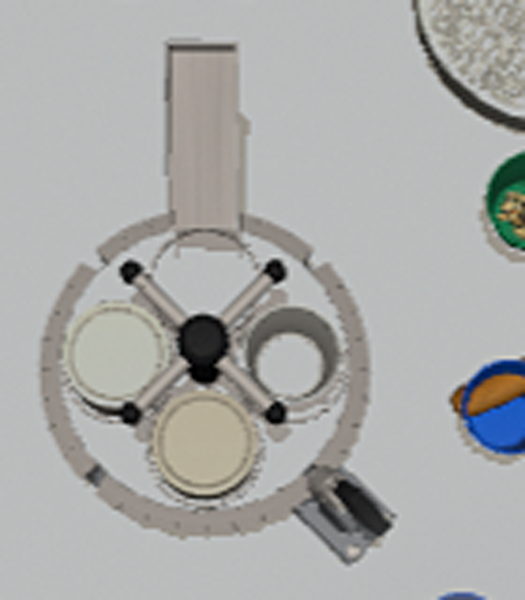

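View pics/scenec.png

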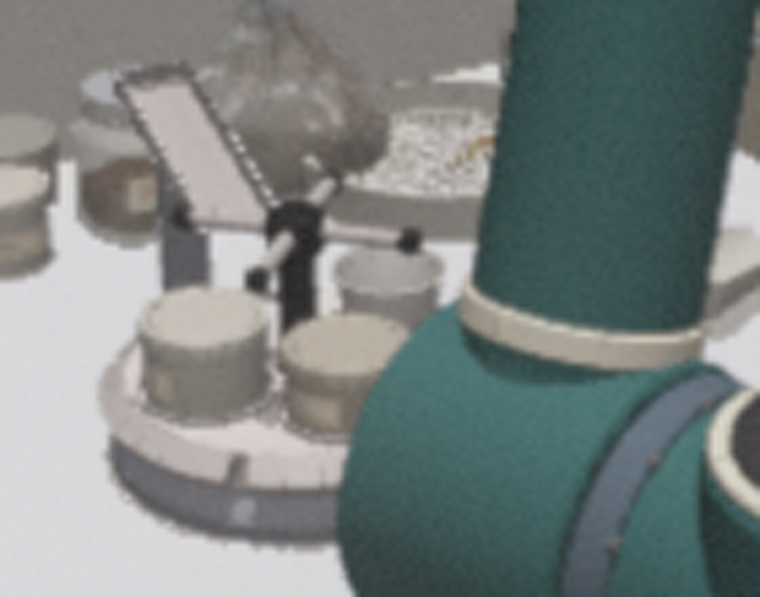

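The cup I want is the grey open cup at top-view pixel (292,184). The look-alikes are the blue cups at (261,270), (338,261) and (349,198), the green cup at (356,144), and the lidded tins at (246,184) and (269,208). The close crop shows it's the only open steel cup sitting in a pocket. The chute is at (269,128) and the plunger at (310,227).

```bash
cat > h.py <<'E'
import numpy as np,cv2,pickle
def ray(d,u,v,fish=False):
    K=d["K"];x=(u-K[0,2])/K[0,0];y=(v-K[1,2])/K[1,1]
    if fish:
        r=np.hypot(x,y);c=np.array([np.sin(r)*x/r,np.sin(r)*y/r,np.cos(r)])
    else: c=np.array([x,y,1.])
    c=d["R"].T@c;return -d["R"].T@d["t"],c/np.linalg.norm(c)
def onz(d,u,v,z,fish=False):
    o,c=ray(d,u,v,fish);return o+c*(z-o[2])/c[2]
def proj(d,X,fish=False):
    c=d["R"]@np.asarray(X,float)+d["t"];K=d["K"]
    if fish:
        th=np.arctan2(np.hypot(c[0],c[1]),c[2]);n=c[:2]/np.hypot(c[0],c[1])*th
    else:n=c[:2]/c[2]
    return n*K[0,0]+K[:2,2]
def tri(rs):
    A=np.zeros((3,3));b=np.zeros(3)
    for o,c in rs:
        P=np.eye(3)-np.outer(c,c);A+=P;b+=P@o
    X=np.linalg.solve(A,b);return X,[np.linalg.norm((np.eye(3)-np.outer(c,c))@(X-o)) for o,c in rs]
E
python3 - <<'E'
from h import *
np.set_printoptions(precision=4,suppress=True)
d=pickle.load(open("top0.pkl","rb"))
P=[onz(d,215+x/3.75,90+y/3.75,.135) for x,y in [(131,271),(276,271),(276,412),(131,412)]]
for p in P:print(p)
c=np.mean(P,0);print("c",c)
for p in P:
    e=p-c;print(np.hypot(*e[:2]),np.degrees(np.arctan2(e[1],e[0])))
for z in(.06,.09,.11):
    w=onz(d,215+362/3.75,90+508/3.75,z);e=w-c;print(z,w,np.hypot(*e[:2]),np.degrees(np.arctan2(e[1],e[0])))
for u,v in[(249.9,162)]:pass
w=pickle.load(open("wrist0.pkl","rb"));C=-w["R"].T@w["t"];print("cam",C, "axis",w["R"][2])
# tool axes
from scipy.spatial.transform import Rotation as Ro
T=Ro.from_euler("xyz",[-92.508,89.878,110.396],degrees=True).as_matrix();print(T); print("cam in tool",T.T@(C-np.array([.26248,-.62112,.23745])),"axis",T.T@w["R"][2])
E
```

```text
[ 0.6545 -0.0429  0.135 ]
[ 0.6534 -0.1344  0.135 ]
[ 0.5631 -0.1328  0.135 ]
[ 0.5644 -0.0422  0.135 ]
c [ 0.6088 -0.0881  0.135 ]
0.06424772187879824 44.72902041846233
0.06426294879189588 -46.13976858369574
0.0639460413714585 -135.61548984668823
0.06387459665017883 134.12661721932483
0.06 [ 0.51  -0.191  0.06 ] 0.14266736896739926 -133.85408103687035
0.09 [ 0.5068 -0.1887  0.09  ] 0.14326449246072767 -135.41389842315274
0.11 [ 0.5047 -0.1871  0.11  ] 0.14372113922774324 -136.44608057002944
cam [ 0.3295 -0.5948  0.3847] axis [-0.2585 -0.1063 -0.9602]
[[-0.0007  0.3892 -0.9212]
 [ 0.002  -0.9212 -0.3892]
 [-1.     -0.0021 -0.0001]]
cam in tool [-0.1472  0.0015 -0.072 ] axis [ 0.9601 -0.0007  0.2795]
```

send_rows:
  targets:
    - {"xyz":[0,-30,-32],"yaw":0}
    - {"xyz":[0,-30,-32],"yaw":0}
    - {"xyz":[0,-30,-32],"yaw":0}
    - {"xyz":[0,-30,-32],"yaw":0}
    - {"xyz":[0,-30,-32],"yaw":0}
    - {"xyz":[0,-30,-32],"yaw":0}
    - {"xyz":[0,-30,-32],"yaw":0}
    - {"xyz":[0,-30,-32],"yaw":0}
    - {"xyz":[0,-30,-32],"yaw":0}
    - {"xyz":[0,-30,-32],"yaw":0}
    - {"xyz":[0,-30,-32],"yaw":0}
    - {"xyz":[0,-30,-32],"yaw":0}

```text
t: 1.35
tool_pos: [0.4404, -0.2217, 0.2386]
eef_rot: [23.3, 90.0, -133.8]
contact_force: [-0.6, 0.2, 0.0]
width: 0.0879
```

```bash
cat > snap.py <<'E'
import sys
from cell import env,snapshot
import cv2,pickle
n,name=sys.argv[1:3]
d=snapshot(n);pickle.dump(d,open(name+".pkl","wb"));im=d["frame"][:,:,::-1]
cv2.imwrite(f"pics/{name}.png",im)
if len(sys.argv)>3:
    a,b,c,e=map(int,sys.argv[3:7]);im=im[b:e,a:c];f=min(800/im.shape[1],600/im.shape[0])
    cv2.imwrite(f"pics/{name}_c.png",cv2.resize(im,None,fx=f,fy=f,interpolation=cv2.INTER_CUBIC));print("scale",f)
s=env.read_state();print(s["t"],s["tool_pos"],s["eef_rot"],s["contact_force"],s["width"],s["joint_pos"])
E
python3 snap.py wrist w1
```

```text
1.4 [ 0.44027285 -0.22199231  0.2385935 ] [  19.81084699   89.97027428 -137.36652368] [ 0.70950079 -0.95953303 -0.19519968] 0.08820452573128557 [-2.96330244e+01 -4.84823444e+00  1.13574269e+02 -2.98942099e-02
  7.12830219e+01  3.75539414e+01]
```

View pics/w1.png

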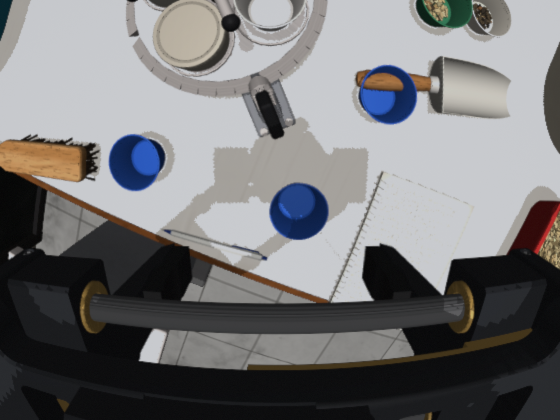

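Run:
```python
import cv2
a=cv2.imread("pics/w1.png")[60:150,220:320];cv2.imwrite("pics/w1c.png",cv2.resize(a,None,fx=6.6,fy=6.6,interpolation=cv2.INTER_CUBIC))
```

```text
(no output)
```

View pics/w1c.png

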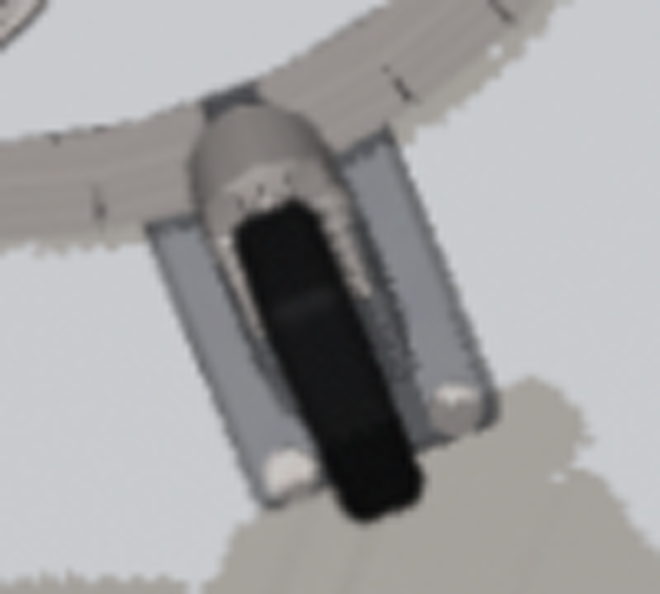

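```bash
cat > wing.py <<'E'
from h import *
np.set_printoptions(precision=4,suppress=True)
d=pickle.load(open("w1.pkl","rb"));c=np.array([.6088,-.0881,0])
for az in(-134.6,-135.2,-135.8):
    a=np.radians(az)
    rad=np.array([np.cos(a),np.sin(a),0]);n=np.array([-np.sin(a),np.cos(a),0])
    z=np.radians(35);ax=rad*np.sin(z)+np.array([0,0,np.cos(z)]);wx=rad*np.cos(z)-np.array([0,0,np.sin(z)])
    print(az)
    for nm,u,v,ox,oz in[("topout",382,510,19,13.5),("topin",300,302,-19,13.5),("botin",270,217,-19,-13.5)]:
        o,r=ray(d,220+u/6.6,60+v/6.6,True);s=((c-o)@n)/(r@n);p=o+s*r
        q=p-ax*oz/1000-wx*ox/1000
        print(nm,(p-c)@rad,p[2],"centre",q,(q-c)@rad)
t=pickle.load(open("top0.pkl","rb"))
print("hubchk",proj(d,c+[0,0,.148],True),proj(t,c+[0,0,.148]))
E
python3 wing.py
```

```text
-134.6
topout 0.1549658716796163 0.2699196144850654 centre [ 0.5164 -0.1818  0.2698] 0.13165870094738633
topin 0.142438231464024 0.25762639352582134 centre [ 0.5033 -0.1951  0.2357] 0.15025883841477572
botin 0.13567335145614817 0.24037395479676588 centre [ 0.4972 -0.2013  0.2405] 0.15898052218837816
-135.2
topout 0.15953170154439533 0.20105388664103643 centre [ 0.5121 -0.1841  0.2009] 0.13622453081216537
topin 0.13990724480778863 0.19081916478547764 centre [ 0.504  -0.1922  0.1689] 0.1477278517585404
botin 0.130040759391181 0.16991287136490132 centre [ 0.5    -0.1962  0.1701] 0.15334793012341097
-135.8
topout 0.16439332430860723 0.12799866610435956 centre [ 0.5077 -0.1865  0.1278] 0.14108615357637727
topin 0.13747944702283355 0.12633773469505288 centre [ 0.5046 -0.1894  0.1044] 0.14530005397358522
botin 0.12487035610782278 0.10506225416227016 centre [ 0.5026 -0.1914  0.1052] 0.1481775268400527
hubchk [200.0778 -49.3302] [269.2267 179.8807]
```

send_rows:
  targets:
    - {"xyz":[4,12,-8],"yaw":-0.38}
    - {"xyz":[4,12,-8],"yaw":-0.38}
    - {"xyz":[4,12,-8],"yaw":-0.38}
    - {"xyz":[4,12,-8],"yaw":-0.38}
    - {"xyz":[4,12,-8],"yaw":-0.38}

```text
t: 1.9
tool_pos: [0.5601, -0.3018, 0.1962]
eef_rot: [-73.0, 89.7, 151.4]
contact_force: [-0.2, -0.0, -0.9]
width: 0.0879
```

```bash
python3 snap.py wrist w2
```

```text
1.95 [ 0.5599909  -0.30132782  0.19770042] [-71.86558423  89.86269363 152.6587129 ] [-0.0665252   0.50503433 -0.11127383] 0.08812764391479469 [-3.05244072e+01  1.26153564e+01  9.93918185e+01 -8.21551524e-03
  6.81299198e+01  1.49543651e+01]
```

View pics/w2.png

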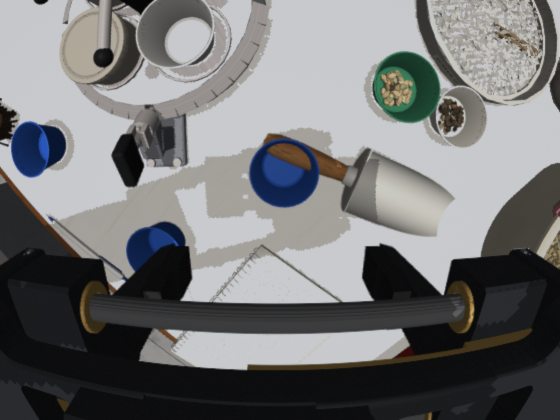

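Run:
```python
import cv2
a=cv2.imread("pics/w2.png")[90:200,90:200];cv2.imwrite("pics/w2c.png",cv2.resize(a,None,fx=5.4,fy=5.4,interpolation=cv2.INTER_CUBIC))
```

```text
(no output)
```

View pics/w2c.png

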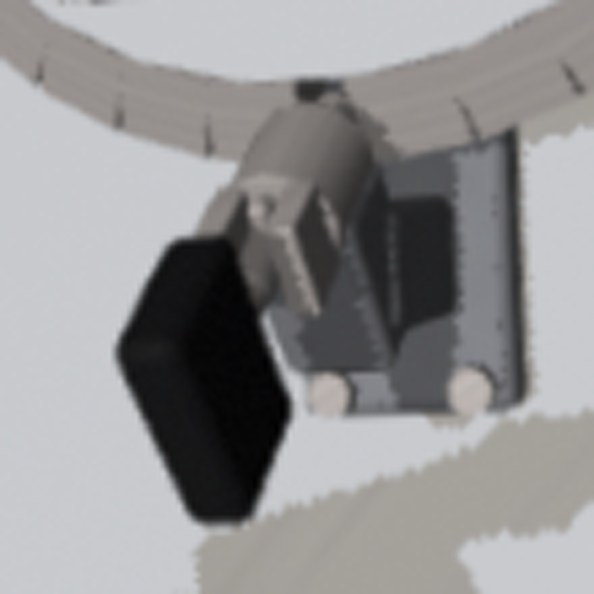

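Run:
```python
from h import *
np.set_printoptions(precision=4,suppress=True)
d=pickle.load(open("w1.pkl","rb"));e=pickle.load(open("w2.pkl","rb"))
az=np.radians(-135.4);rad=np.array([np.cos(az),np.sin(az),0]);n=np.array([-np.sin(az),np.cos(az),0])
z=np.radians(35);ax=rad*np.sin(z)+np.array([0,0,np.cos(z)]);wx=rad*np.cos(z)-np.array([0,0,np.sin(z)])
Q=[]
for nm,a,b,ox,oz in[("topout",(382,510),(221,519),19,13.5),("topin",(300,302),(153,350),-19,13.5),("botin",(270,217),(201,239),-19,-13.5)]:
    X,er=tri([ray(d,220+a[0]/6.6,60+a[1]/6.6,True),ray(e,90+b[0]/5.4,90+b[1]/5.4,True)])
    q=X-ax*oz/1000-wx*ox/1000;Q.append(q);print(nm,X,er,"centre",q)
q=np.mean(Q,0);c=np.array([.6088,-.0881,0]);print(q,np.hypot(*(q-c)[:2]),np.degrees(np.arctan2(*(q-c)[[1,0]])))
t=pickle.load(open("top0.pkl","rb"));print(proj(t,q),[proj(t,q+n*0+s*wx*.019+ax*.0135) for s in(-1,1)])
# hub in w2: nearest ball tip (103,57)
b=onz(e,103,57,.135,True);print("ball",b, np.array([.6088,-.0881])+.0635*rad[:2])
```

```text
topout [ 0.489  -0.2038  0.0989] [np.float64(0.00022980222413996696), np.float64(0.000229802224139955)] centre [ 0.5056 -0.1874  0.0988]
topin [ 0.5101 -0.184   0.1178] [np.float64(0.0004955784853734258), np.float64(0.0004955784853733808)] centre [ 0.5045 -0.1895  0.0958]
botin [ 0.5197 -0.1745  0.0991] [np.float64(0.00028647187009009904), np.float64(0.0002864718700900193)] centre [ 0.5031 -0.1909  0.0993]
[ 0.5044 -0.1893  0.098 ] 0.14537520049956573 -135.90387623138423
[312.0563 226.1011] [array([310.3784, 222.8091]), array([319.0349, 232.8709])]
ball [ 0.561 -0.133  0.135] [ 0.5636 -0.1327]
```

send_rows:
  targets:
    - {"xyz":[2,-6,-2],"yaw":0}
    - {"xyz":[2,-11.9,-3.8],"yaw":0}
    - {"xyz":[2,-11.9,-3.8],"yaw":0}
    - {"xyz":[2,-11.9,-3.8],"yaw":0}
    - {"xyz":[4,-11.9,-3.8],"yaw":0}
    - {"xyz":[6,-11.9,-3.8],"yaw":0}
    - {"xyz":[6,-11.9,-3.8],"yaw":0}

```text
t: 2.65
tool_pos: [0.5025, -0.1889, 0.1378]
eef_rot: [-60.2, 89.9, 164.4]
contact_force: [0.2, 0.4, -0.6]
width: 0.088
```

```bash
python3 snap.py wrist w3
```

```text
2.7 [ 0.50352313 -0.189291    0.13898315] [ -40.79779778   89.97422356 -176.17380649] [-0.77365913 -0.49591113  0.31225095] 0.08823196702347638 [-2.32485679e+01  5.23828582e+00  1.14538717e+02 -1.35138282e-02
  6.02459500e+01  2.21341498e+01]
```

View pics/w3.png

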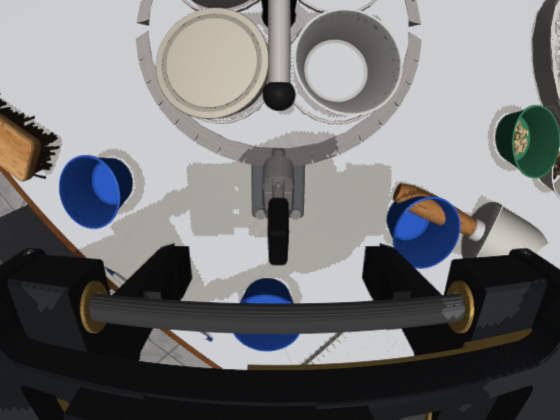

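send_rows:
  targets:
    - {"xyz":[2.5,0,0],"yaw":0}
    - {"xyz":[5,0,0],"yaw":0}
    - {"xyz":[5.5,0,0],"yaw":0}
    - {"xyz":[5.5,0,0],"yaw":0}

```text
t: 3.1
tool_pos: [0.5044, -0.1893, 0.0842]
eef_rot: [-47.3, 90.0, 177.3]
contact_force: [1.1, -0.5, -0.1]
width: 0.0879
```

send_rows:
  targets:
    - {"xyz":[0,0,0],"yaw":0}
    - {"xyz":[0,0,0],"yaw":0}
    - {"xyz":[0,0,0],"yaw":0}
    - {"xyz":[0,0,0],"yaw":0}
    - {"xyz":[0,0,0],"yaw":0}
    - {"xyz":[0,0,0],"yaw":0}
    - {"xyz":[0,0,0],"yaw":0}
    - {"xyz":[0,0,0],"yaw":0}
  fingers: 0

```text
t: 3.9
tool_pos: [0.5044, -0.1889, 0.0836]
eef_rot: [-65.4, 90.0, 159.3]
contact_force: [-0.0, -0.1, 0.5]
width: 0.0261
```

```bash
python3 snap.py wrist w4
```

```text
3.95 [ 0.50440129 -0.18888796  0.08362244] [-64.87548084  89.98871156 159.80579375] [-0.36383026  0.33419622 -0.51624148] 0.02220462960489114 [-2.31792657e+01  9.05253019e+00  1.16896076e+02 -7.26048439e-04
  5.40626671e+01  2.21398859e+01]
```

View pics/w4.png

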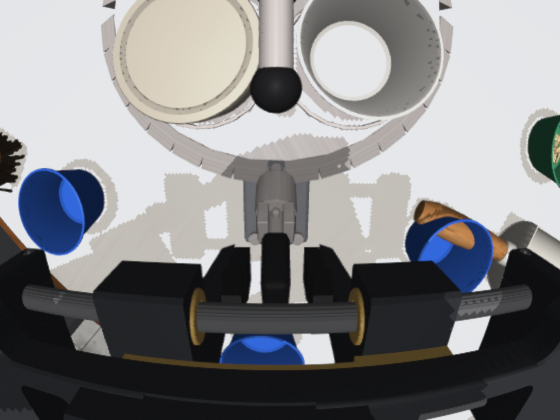

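Fingers are still closing (~80 mm/s), centred on the wing at column 276.

send_rows:
  targets:
    - {"xyz":[0,0,0],"yaw":0}
    - {"xyz":[0,0,0],"yaw":0}
    - {"xyz":[0,0,0],"yaw":0}
    - {"xyz":[0,0,0],"yaw":0}

```text
t: 4.35
tool_pos: [0.5041, -0.1887, 0.0836]
eef_rot: [-75.3, 89.9, 149.4]
contact_force: [-1.2, 2.5, 1.7]
width: 0.0118
```

send_rows:
  targets:
    - {"xyz":[-0.25,0,0.17],"yaw":0}
    - {"xyz":[-0.5,0,0.35],"yaw":0}
    - {"xyz":[-0.8,0,0.56],"yaw":0}
    - {"xyz":[-1.06,0,0.75],"yaw":0}
    - {"xyz":[-1.06,0,0.75],"yaw":0}
    - {"xyz":[-1.06,0,0.75],"yaw":0}

```text
t: 4.95
tool_pos: [0.499, -0.1934, 0.0935]
eef_rot: [-137.6, 89.9, 87.1]
contact_force: [4.8, 3.5, -8.5]
width: 0.0116
```

```bash
python3 snap.py wrist w5 200 150 360 270; python3 -c "
import cv2
a=cv2.imread('pics/w4.png')[150:270,200:360];cv2.imwrite('pics/w4c.png',cv2.resize(a,(800,600)))"
```

```text
scale 5.0
5.0 [ 0.49906616 -0.19338774  0.09345719] [-138.88725516   89.90986945   85.76463727] [ 3.86476419  4.31531333 -8.01902957] 0.01182920218442707 [-2.39018332e+01  7.99679271e+00  1.16902374e+02  1.03445243e-01
  5.51312097e+01  2.13871123e+01]
```

View pics/w5_c.png

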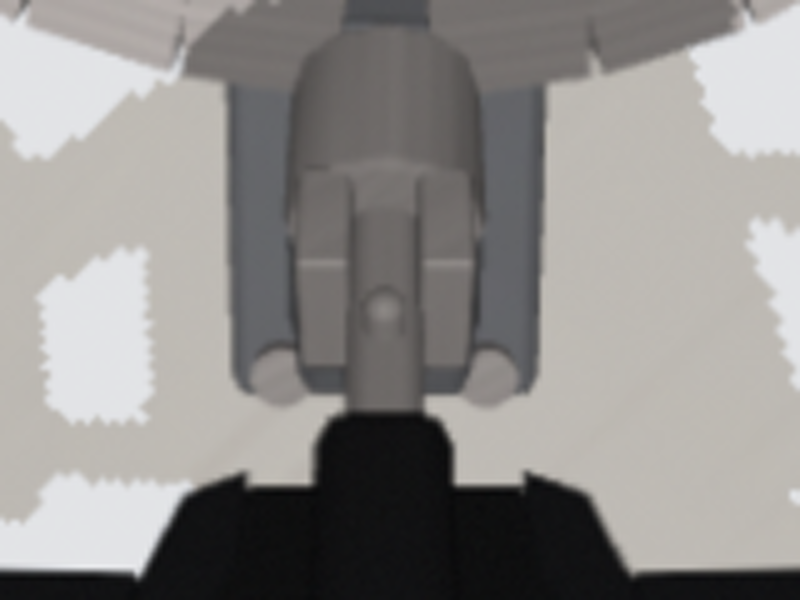

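View pics/w4c.png

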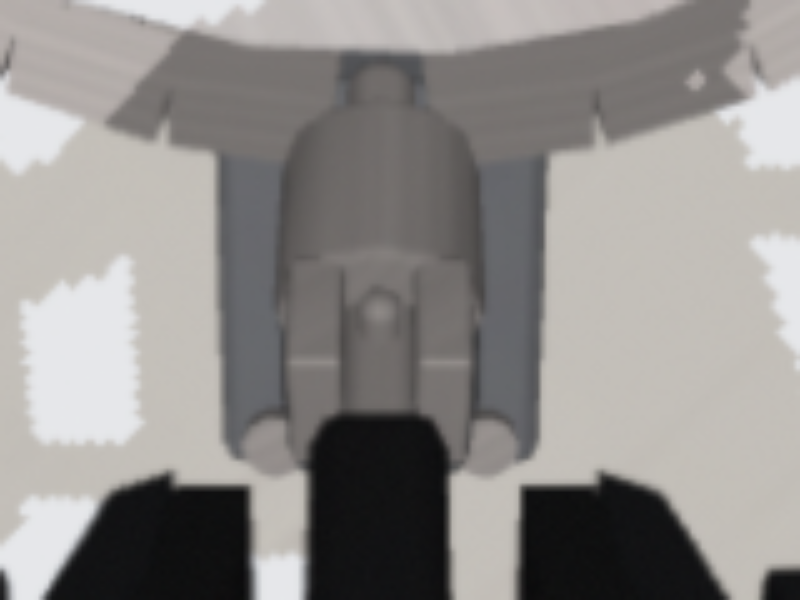

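send_rows:
  targets:
    - {"xyz":[-0.08,0,0.06],"yaw":-0.05}
    - {"xyz":[-0.08,0,0.06],"yaw":-0.12}
    - {"xyz":[-0.08,0,0.06],"yaw":-0.19}
    - {"xyz":[-0.08,0,0.06],"yaw":-0.26}
    - {"xyz":[-0.08,0,0.06],"yaw":-0.33}
    - {"xyz":[-0.08,0,0.06],"yaw":-0.4}
    - {"xyz":[-0.08,0,0.06],"yaw":-0.4}

```text
t: 5.7
tool_pos: [0.5002, -0.1952, 0.0949]
eef_rot: [98.7, 89.8, -13.7]
contact_force: [4.9, 0.8, -8.2]
width: 0.0149
```

```bash
python3 snap.py wrist w6 200 150 360 270
```

```text
scale 5.0
5.75 [ 0.50020142 -0.19513365  0.09492469] [ 99.0473018   89.77511527 -13.42489997] [ 5.58200956  1.31147917 -9.52189655] 0.014276033286898747 [-2.39955365e+01  7.91315370e+00  1.16817866e+02  5.03329365e-02
  5.50479228e+01 -1.55209047e+00]
```

View pics/w6_c.png

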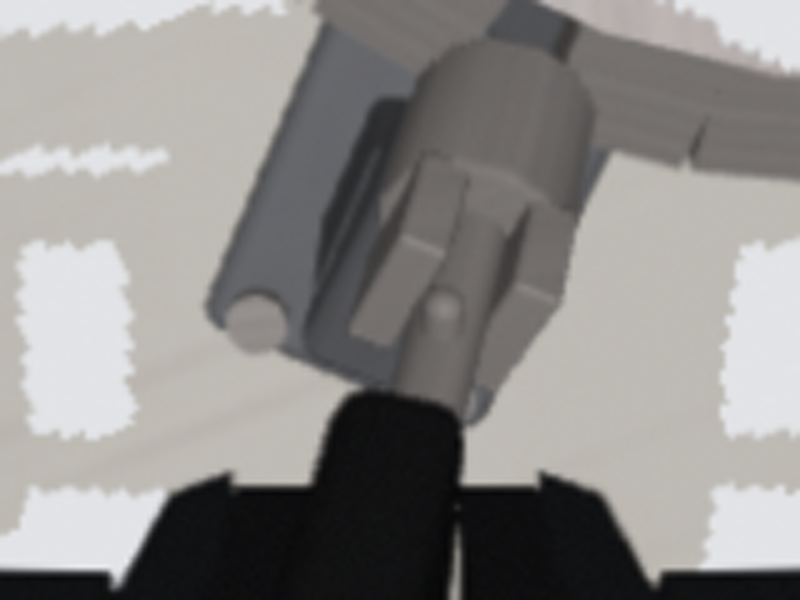

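send_rows:
  targets:
    - {"xyz":[0,0,0],"yaw":-0.07}
    - {"xyz":[0,0,0],"yaw":-0.14}
    - {"xyz":[0,0,0],"yaw":-0.21}
    - {"xyz":[0,0,0],"yaw":-0.28}
    - {"xyz":[0,0,0],"yaw":-0.35}
    - {"xyz":[0,0,0],"yaw":-0.42}
    - {"xyz":[0,0,0],"yaw":-0.49}
    - {"xyz":[0,0,0],"yaw":-0.49}

```text
t: 6.55
tool_pos: [0.5012, -0.1953, 0.0955]
eef_rot: [73.7, 89.7, -10.6]
contact_force: [7.0, 1.0, -8.1]
width: 0.0193
```

```bash
python3 snap.py wrist w7 160 110 400 290
```

```text
scale 3.3333333333333335
6.6 [ 0.50118752 -0.19525536  0.09553622] [ 73.69380121  89.65247727 -10.7148612 ] [ 7.17686403  1.63527596 -7.36057834] 0.019055711783968254 [-2.39890387e+01  7.89608672e+00  1.16762573e+02  9.74075177e-02
  5.50031414e+01 -2.96360070e+01]
```

View pics/w7_c.png

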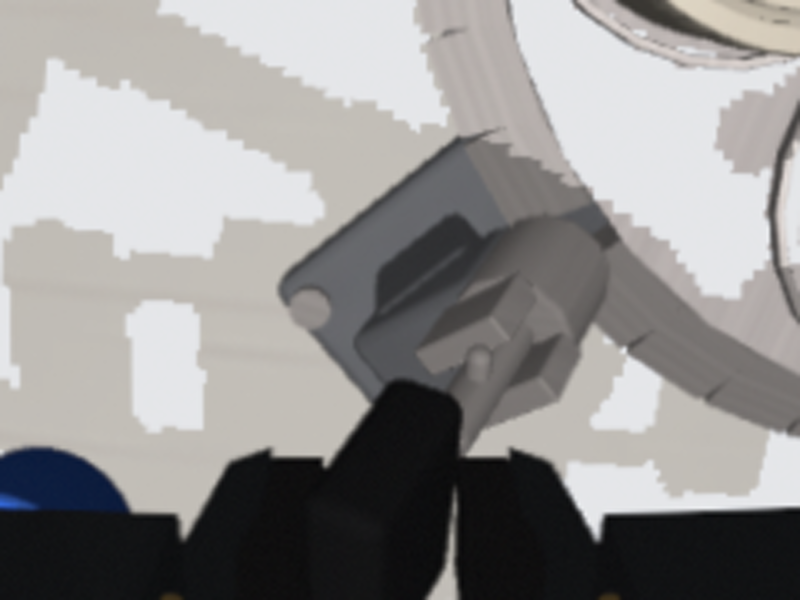

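send_rows:
  targets:
    - {"xyz":[0,0,0],"yaw":-0.08}
    - {"xyz":[0,0,0],"yaw":-0.16}
    - {"xyz":[0,0,0],"yaw":-0.24}
    - {"xyz":[0,0,0],"yaw":-0.32}
    - {"xyz":[0,0,0],"yaw":-0.4}
    - {"xyz":[0,0,0],"yaw":-0.4}

```text
t: 7.2
tool_pos: [0.5021, -0.1949, 0.0962]
eef_rot: [56.7, 89.6, -4.7]
contact_force: [7.7, 3.3, -5.4]
width: 0.0214
```

```bash
python3 snap.py wrist w8 160 110 400 290
```

```text
scale 3.3333333333333335
7.25 [ 0.50212216 -0.19494808  0.09617918] [56.68447077 89.55158814 -4.80708714] [ 8.03125175  3.19209741 -5.98214842] 0.021906623462871058 [-23.96126015   7.87457798 116.70864422   0.17962441  54.99332179
 -52.57220409]
```

View pics/w8_c.png

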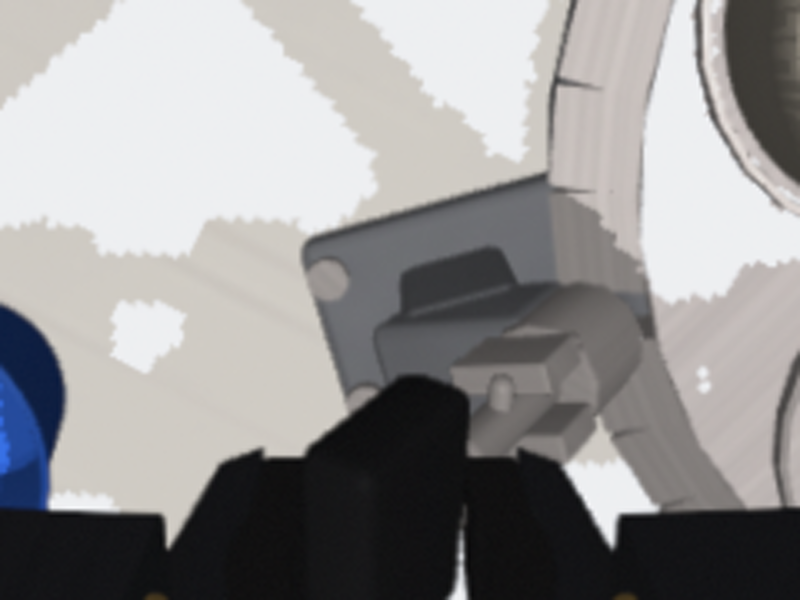

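send_rows:
  targets:
    - {"xyz":[0,0,0],"yaw":-0.08}
    - {"xyz":[0,0,0],"yaw":-0.12}
    - {"xyz":[0,0,0],"yaw":-0.12}

```text
t: 7.55
tool_pos: [0.5024, -0.1951, 0.0963]
eef_rot: [48.1, 89.5, -6.5]
contact_force: [9.0, 2.3, -6.1]
width: 0.0221
```

send_rows:
  targets:
    - {"xyz":[0,0,0],"yaw":0}
    - {"xyz":[0,0,0],"yaw":0}
    - {"xyz":[0,0,0],"yaw":0}
    - {"xyz":[0,0,0],"yaw":0}
    - {"xyz":[0,0,0],"yaw":0}
  fingers: 0.55

```text
t: 8.05
tool_pos: [0.4985, -0.1948, 0.0952]
eef_rot: [-70.5, 90.0, -125.0]
contact_force: [-0.3, -0.7, 0.2]
width: 0.0487
```

```bash
python3 snap.py wrist w9 160 110 400 290
```

```text
scale 3.3333333333333335
8.1 [ 0.49850739 -0.19477812  0.09514273] [ -94.07817851   89.98468925 -148.61686943] [-0.54095175  0.69990484 -0.90475385] 0.04855676690844107 [-2.40002796e+01  7.86334682e+00  1.16847994e+02 -1.53266575e-02
  5.52973581e+01 -5.94528619e+01]
```

View pics/w9_c.png

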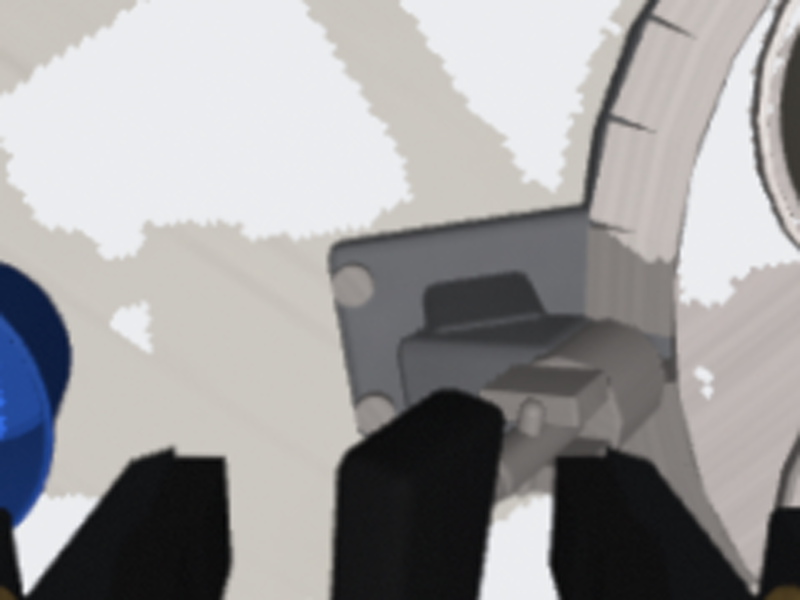

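send_rows:
  targets:
    - {"xyz":[-2,0,0],"yaw":0}
    - {"xyz":[-6,0,0],"yaw":0}
    - {"xyz":[-10,0,0],"yaw":0}
    - {"xyz":[-10,0,0],"yaw":0}

```text
t: 8.5
tool_pos: [0.5025, -0.1964, 0.2018]
eef_rot: [30.1, 89.3, -24.4]
contact_force: [1.0, -0.5, -0.3]
width: 0.0484
```

```bash
python3 snap.py wrist w10 160 110 400 290
```

```text
scale 3.3333333333333335
8.55 [ 0.50099606 -0.19574544  0.19891816] [ 29.44916209  89.57832615 -25.0834945 ] [-0.05257964 -0.36459121  0.35056239] 0.04830472372047767 [-2.39894520e+01  1.67479700e+00  1.11531997e+02 -8.78788965e-03
  6.63716096e+01 -5.94533028e+01]
```

View pics/w10.png

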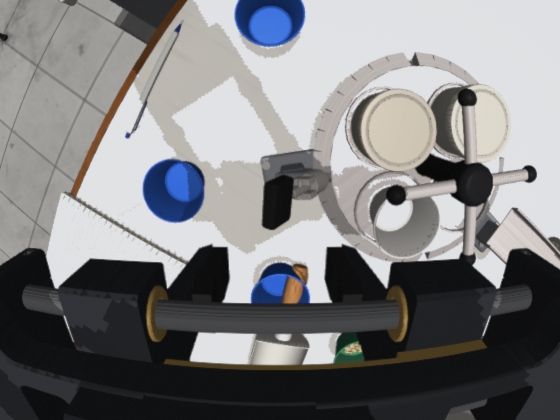

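View pics/w10_c.png

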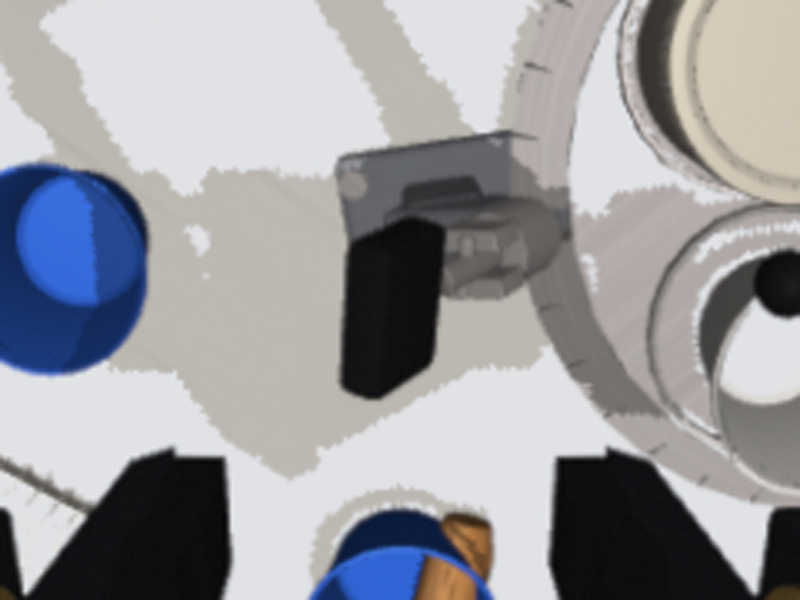

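```bash
cat > knob.py <<'E'
from h import *
import sys
def knob(name,pts,park=.0095):
    d=pickle.load(open(name+".pkl","rb"))
    az=np.radians(-135.5);rad=np.array([np.cos(az),np.sin(az),0])
    z=np.radians(35);ax=rad*np.sin(z)+np.array([0,0,np.cos(z)]);wx=rad*np.cos(z)-np.array([0,0,np.sin(z)])
    wy=np.cross(ax,wx);top=np.array([.5045,-.1893,.098])+ax*(.0135+park)
    P=[]
    for u,v in pts:
        o,r=ray(d,u,v,True);P.append(o+r*((top-o)@ax)/(r@ax))
    for i in range(0,len(P),2):
        e=P[i+1]-P[i];print("len",np.linalg.norm(e),"theta",np.arctan2(e@wy,e@wx))
    m=np.mean(P,0)-top;print("centre offs",m@wx,m@wy)
E
python3 -c "
from knob import knob
s=1/.3
f=lambda x,y:(160+x*.3,110+y*.3)
knob('w10',[f(350,245),f(342,388),f(386,258),f(376,397)])
from h import *
d=pickle.load(open('w10.pkl','rb'))
# ball tips
P=[onz(d,u,v,.135,True) for u,v in[(467,98),(530,174),(468,260),(397,195)]]
for p in P:print(p)
print(np.mean(P,0))
"
```

```text
len 0.03556017062863246 theta 1.2993135309061308
len 0.03403257341455641 theta 1.2989678636256101
centre offs -0.0023016841519525964 0.0005476174890518314
[ 0.56312143 -0.04234245  0.135     ]
[ 0.65578878 -0.04243592  0.135     ]
[ 0.6554716  -0.13509399  0.135     ]
[ 0.56295799 -0.13318077  0.135     ]
[ 0.60933495 -0.08826329  0.135     ]
```

send_rows:
  targets:
    - {"xyz":[-1,15.15,-2.3],"yaw":0.63}
    - {"xyz":[-1,15.15,-2.3],"yaw":0.63}
    - {"xyz":[-1,15.15,-2.3],"yaw":0.63}
    - {"xyz":[-1,15.15,-2.3],"yaw":0.63}
    - {"xyz":[-1,15.15,-2.3],"yaw":0.63}
    - {"xyz":[-1,15.15,-2.3],"yaw":0.63}
  fingers: 0.8

```text
t: 9.15
tool_pos: [0.608, -0.0872, 0.2028]
eef_rot: [-97.3, 89.8, 172.1]
contact_force: [0.1, -0.4, 0.7]
width: 0.0706
```

```bash
python3 snap.py wrist w11; python3 snap.py top t11 215 90 355 250
```

```text
9.2 [ 0.60779074 -0.08760783  0.20313132] [-97.55867529  89.81777106 171.90630623] [ 0.24065313 -0.16995171  0.37316226] 0.07068370329512699 [-1.05218428e+01  1.01036779e+01  1.01793222e+02 -8.31010296e-03
  6.82851653e+01 -9.98373744e+00]
scale 3.75
9.25 [ 0.6078109  -0.08792688  0.20351242] [-97.29312537  89.85162952 172.14716143] [ 0.23439602 -0.61681312 -0.23808006] 0.07015802725880205 [-1.05511962e+01  1.00729265e+01  1.01787565e+02 -7.51835342e-03
  6.82877142e+01 -9.98869260e+00]
```

View pics/w11.png

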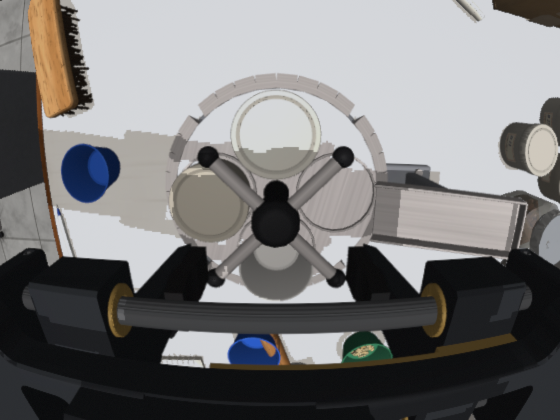

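View pics/t11_c.png

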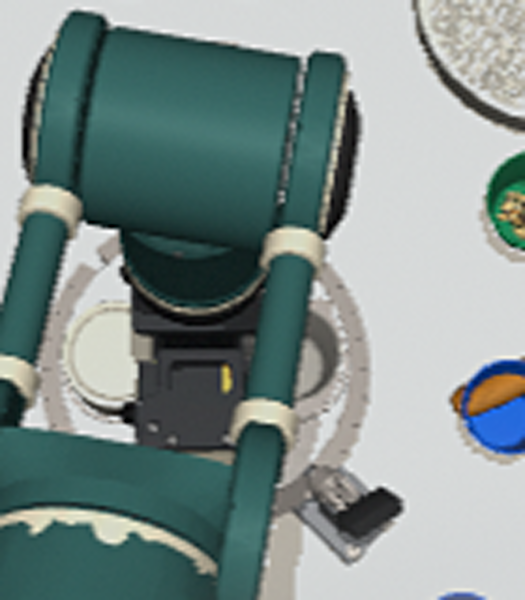

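send_rows:
  targets:
    - {"xyz":[3,0,0],"yaw":0}
    - {"xyz":[6,0,0],"yaw":0}
    - {"xyz":[7.7,0,0],"yaw":0}
    - {"xyz":[7.7,0,0],"yaw":0}

```text
t: 9.65
tool_pos: [0.6054, -0.088, 0.1241]
eef_rot: [-99.5, 89.6, 169.9]
contact_force: [-0.9, -1.3, -0.6]
width: 0.0708
```

send_rows:
  targets:
    - {"xyz":[0,0,0],"yaw":0}
    - {"xyz":[0,0,0],"yaw":0}
    - {"xyz":[0,0,0],"yaw":0}
    - {"xyz":[0,0,0],"yaw":0}
    - {"xyz":[0,0,0],"yaw":0}
    - {"xyz":[0,0,0],"yaw":0}
    - {"xyz":[0,0,0],"yaw":0}
  fingers: 0

```text
t: 10.35
tool_pos: [0.6067, -0.0881, 0.1289]
eef_rot: [-87.3, 89.8, -177.9]
contact_force: [-8.1, -0.5, 6.7]
width: 0.0326
```

```bash
python3 snap.py wrist w12
```

```text
10.4 [ 0.60676929 -0.0880816   0.12892147] [ -87.63915982   89.75830403 -178.25171196] [-6.6509264  -0.4622108   6.32322499] 0.032643215624011124 [-1.05585254e+01  1.37685494e+01  1.05715915e+02 -5.90440207e-02
  6.07516909e+01 -9.91701845e+00]
```

View pics/w12.png

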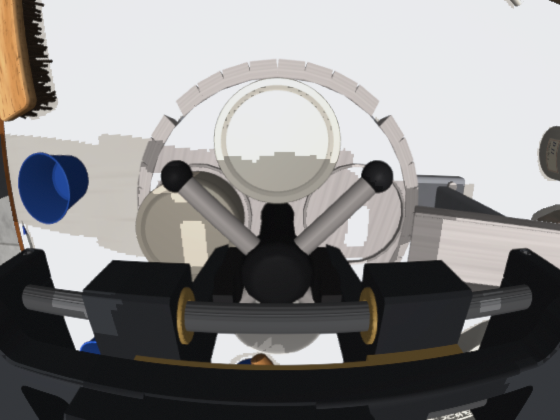

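send_rows:
  targets:
    - {"xyz":[0,-0.2,0],"yaw":0}
    - {"xyz":[0,-0.2,0],"yaw":-0.05}
    - {"xyz":[0,-0.2,0],"yaw":-0.15}
    - {"xyz":[0,-0.2,0],"yaw":-0.25}
    - {"xyz":[0,-0.2,0],"yaw":-0.35}
    - {"xyz":[0,-0.2,0],"yaw":-0.4}

```text
t: 11.0
tool_pos: [0.6069, -0.0881, 0.1289]
eef_rot: [33.9, 90.0, -33.7]
contact_force: [-1.7, 1.1, 3.2]
width: 0.0327
```

```bash
python3 snap.py wrist w13
```

```text
11.05 [ 0.60688405 -0.08808516  0.12892527] [ 25.82341373  89.96651642 -41.64058403] [-1.54323235  0.21703071  3.73377204] 0.032306062654944255 [-1.05758996e+01  1.36197901e+01  1.05900527e+02 -1.98609387e-02
  6.04510025e+01 -3.31021114e+01]
```

View pics/w13.png

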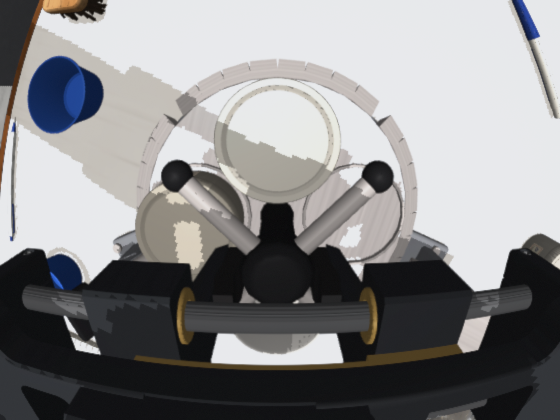

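send_rows:
  targets:
    - {"xyz":[0,0,0],"yaw":-0.1}
    - {"xyz":[0,0,0],"yaw":-0.2}
    - {"xyz":[0,0,0],"yaw":-0.3}
    - {"xyz":[0,0,0],"yaw":-0.4}
    - {"xyz":[0,0,0],"yaw":-0.5}
    - {"xyz":[0,0,0],"yaw":-0.6}
    - {"xyz":[0,0,0],"yaw":-0.7}
    - {"xyz":[0,0,0],"yaw":-0.8}
    - {"xyz":[0,0,0],"yaw":-0.9}
    - {"xyz":[0,0,0],"yaw":-1.0}
    - {"xyz":[0,0,0],"yaw":-1.1}
    - {"xyz":[0,0,0],"yaw":-1.15}
    - {"xyz":[0,0,0],"yaw":-1.171}
    - {"xyz":[0,0,0],"yaw":-1.171}

```text
t: 12.45
tool_pos: [0.6071, -0.0877, 0.1289]
eef_rot: [7.0, 89.9, 6.3]
contact_force: [-2.2, 1.7, 5.1]
width: 0.0327
```

```bash
python3 snap.py wrist w14
```

```text
12.5 [ 0.60712144 -0.08773533  0.12891371] [ 5.61373502 89.94489185  4.93918635] [-2.08263978  1.39530299  5.77459189] 0.03224535785482097 [-1.05574465e+01  1.36237191e+01  1.05896993e+02  1.69294497e-02
  6.04261839e+01 -9.98912465e+01]
```

View pics/w14.png

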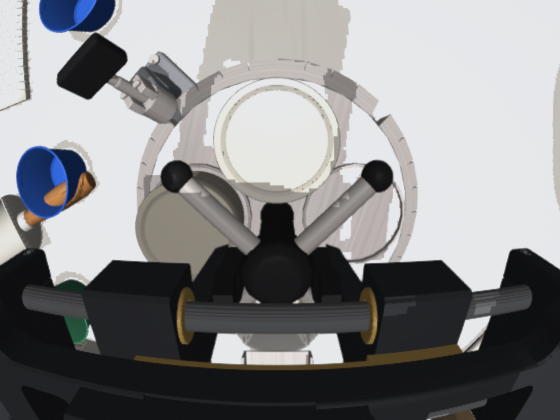

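send_rows:
  targets:
    - {"xyz":[0,0,0],"yaw":0}
    - {"xyz":[0,0,0],"yaw":0}
    - {"xyz":[0,0,0],"yaw":0}
    - {"xyz":[0,0,0],"yaw":0}
    - {"xyz":[0,0,0],"yaw":0}
  fingers: 0.7

```text
t: 13.0
tool_pos: [0.6067, -0.088, 0.1279]
eef_rot: [162.8, 90.0, 162.2]
contact_force: [-0.2, -0.0, 0.1]
width: 0.0619
```

send_rows:
  targets:
    - {"xyz":[-3,0,0],"yaw":0}
    - {"xyz":[-7,0,0],"yaw":0}
    - {"xyz":[-10,0,0],"yaw":0}
    - {"xyz":[-10,0,0],"yaw":0}
    - {"xyz":[-10,0,0],"yaw":0}

```text
t: 13.5
tool_pos: [0.6072, -0.0881, 0.2288]
eef_rot: [-9.2, 89.9, -9.8]
contact_force: [0.2, -0.4, -0.2]
width: 0.0617
```

```bash
python3 snap.py wrist w15
```

```text
13.55 [ 0.60621401 -0.08789147  0.22713459] [168.94703741  89.93369005 168.32290293] [-0.11346317 -0.59628487 -0.543028  ] 0.06175800512065142 [-1.05798997e+01  8.89333686e+00  1.00597547e+02  1.34637370e-03
  7.05754138e+01 -9.99562138e+01]
```

View pics/w15.png

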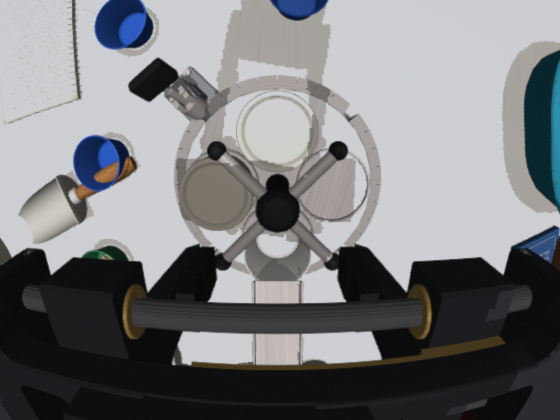

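send_rows:
  targets:
    - {"xyz":[0,-10.6,-10.5],"yaw":0.94}
    - {"xyz":[0,-10.6,-10.5],"yaw":0.94}
    - {"xyz":[0,-10.6,-10.5],"yaw":0.94}
    - {"xyz":[0,-10.6,-10.5],"yaw":0.94}
    - {"xyz":[0,-10.6,-10.5],"yaw":0.94}
    - {"xyz":[0,-10.6,-10.5],"yaw":0.94}
    - {"xyz":[0,-10.6,-10.5],"yaw":0.94}
    - {"xyz":[0,-10.6,-10.5],"yaw":0.94}
    - {"xyz":[4,-10.6,-10.5],"yaw":0.94}
    - {"xyz":[7,-10.6,-10.5],"yaw":0.94}
    - {"xyz":[7,-10.6,-10.5],"yaw":0.94}

```text
t: 14.65
tool_pos: [0.4961, -0.1908, 0.1519]
eef_rot: [-149.2, 89.3, 156.4]
contact_force: [-0.5, -0.8, -1.2]
width: 0.0619
```

```bash
python3 snap.py wrist w16; python3 snap.py top t16 215 90 355 250
```

```text
14.7 [ 0.49794907 -0.19160346  0.15467966] [-149.27037362   89.5605614   156.30786254] [-0.35797823 -0.0077333   0.25415796] 0.061958714475946475 [-2.37207799e+01  4.09561981e+00  1.13961534e+02 -2.47923614e-04
  6.23822846e+01 -5.92989003e+01]
scale 3.75
14.75 [ 0.49967333 -0.19233072  0.15693228] [-149.48123642   89.81081109  156.08826362] [-0.04258325 -0.71592221  0.56801352] 0.06164116243018071 [-2.37183467e+01  4.00700636e+00  1.13797286e+02  7.20661269e-04
  6.23848955e+01 -5.92881818e+01]
```

View pics/w16.png

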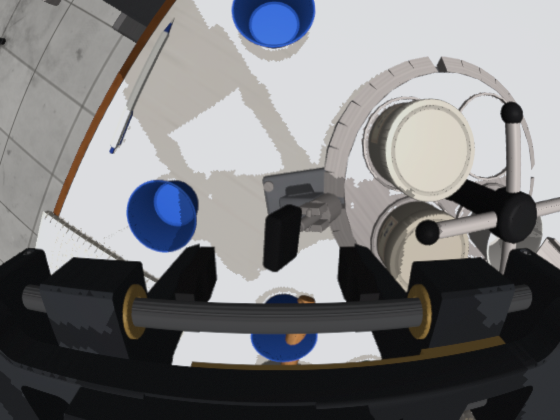

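View pics/t16_c.png

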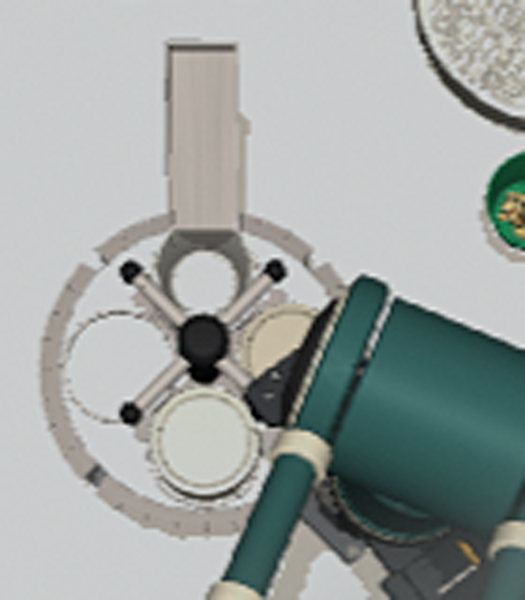

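send_rows:
  targets:
    - {"xyz":[3,0,0],"yaw":0}
    - {"xyz":[6,0,0],"yaw":0}
    - {"xyz":[6.6,0,0],"yaw":0}
    - {"xyz":[6.6,0,0],"yaw":0}

```text
t: 15.15
tool_pos: [0.5007, -0.1928, 0.0925]
eef_rot: [-150.0, 90.0, 155.5]
contact_force: [0.1, 1.0, 0.1]
width: 0.0617
```

send_rows:
  targets:
    - {"xyz":[0,0,0],"yaw":0}
    - {"xyz":[0,0,0],"yaw":0}
    - {"xyz":[0,0,0],"yaw":0}
    - {"xyz":[0,0,0],"yaw":0}
    - {"xyz":[0,0,0],"yaw":0}
    - {"xyz":[0,0,0],"yaw":0}
    - {"xyz":[0,0,0],"yaw":0}
    - {"xyz":[0,0,0],"yaw":0}
  fingers: 0

```text
t: 15.95
tool_pos: [0.5019, -0.1928, 0.0932]
eef_rot: [53.1, 89.8, -1.4]
contact_force: [1.9, 2.2, 5.6]
width: 0.0227
```

```bash
python3 snap.py wrist w17 160 110 400 290
```

```text
scale 3.3333333333333335
16.0 [ 0.50192503 -0.19283127  0.09320227] [52.9350771  89.84290173 -1.56866284] [1.7905132  2.45207514 6.23356981] 0.022489602393417546 [-2.37077163e+01  8.16248652e+00  1.16742573e+02  7.23186154e-02
  5.49494463e+01 -5.92454337e+01]
```

View pics/w17_c.png

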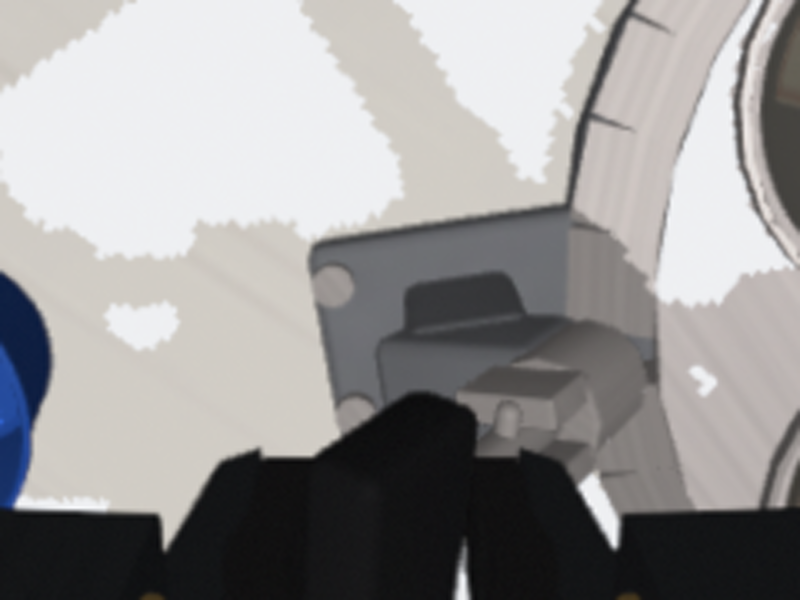

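send_rows:
  targets:
    - {"xyz":[-0.05,0,0],"yaw":0.08}
    - {"xyz":[-0.05,0,0],"yaw":0.16}
    - {"xyz":[-0.05,0,0],"yaw":0.24}
    - {"xyz":[-0.05,0,0],"yaw":0.32}
    - {"xyz":[-0.05,0,0],"yaw":0.4}
    - {"xyz":[-0.05,0,0],"yaw":0.48}
    - {"xyz":[-0.05,0,0],"yaw":0.56}
    - {"xyz":[-0.05,0,0],"yaw":0.64}
    - {"xyz":[-0.05,0,0],"yaw":0.72}
    - {"xyz":[-0.05,0,0],"yaw":0.8}
    - {"xyz":[-0.05,0,0],"yaw":0.8}

```text
t: 17.1
tool_pos: [0.5015, -0.1921, 0.0923]
eef_rot: [127.6, 89.9, 27.1]
contact_force: [3.8, 2.5, 0.2]
width: 0.0172
```

```bash
python3 snap.py wrist w18 160 110 400 290
```

```text
scale 3.3333333333333335
17.15 [ 0.50151252 -0.19213592  0.09235138] [127.33928061  89.8759584   26.96727393] [ 4.11478036  3.40886797 -0.9998291 ] 0.016921112852209853 [-23.68071887   8.19837115 116.80622364   0.11721235  54.91680886
 -13.37601599]
```

View pics/w18_c.png

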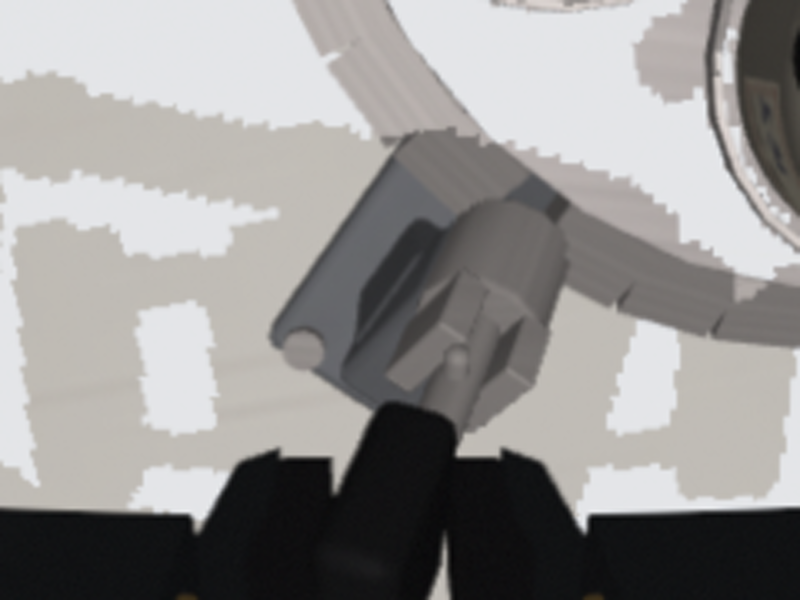

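send_rows:
  targets:
    - {"xyz":[0,0,0],"yaw":0.08}
    - {"xyz":[0,0,0],"yaw":0.16}
    - {"xyz":[0,0,0],"yaw":0.24}
    - {"xyz":[0,0,0],"yaw":0.32}
    - {"xyz":[0,0,0],"yaw":0.4}
    - {"xyz":[0,0,0],"yaw":0.48}
    - {"xyz":[0,0,0],"yaw":0.56}
    - {"xyz":[0,0,0],"yaw":0.62}
    - {"xyz":[0,0,0],"yaw":0.62}
    - {"xyz":[0,0,0],"yaw":0.62}

```text
t: 18.15
tool_pos: [0.5005, -0.1913, 0.091]
eef_rot: [-126.1, 89.9, 98.0]
contact_force: [5.0, 4.0, -5.9]
width: 0.0115
```

```bash
python3 snap.py wrist w19 160 110 400 290
```

```text
scale 3.3333333333333335
18.2 [ 0.50057025 -0.19132998  0.09104966] [-126.12207041   89.85608242   98.04050167] [ 6.01608013  4.02804367 -5.53887902] 0.011865528275704177 [-23.65908964   8.26592939 116.88923729   0.14962589  54.92054905
  22.09226557]
```

View pics/w19_c.png

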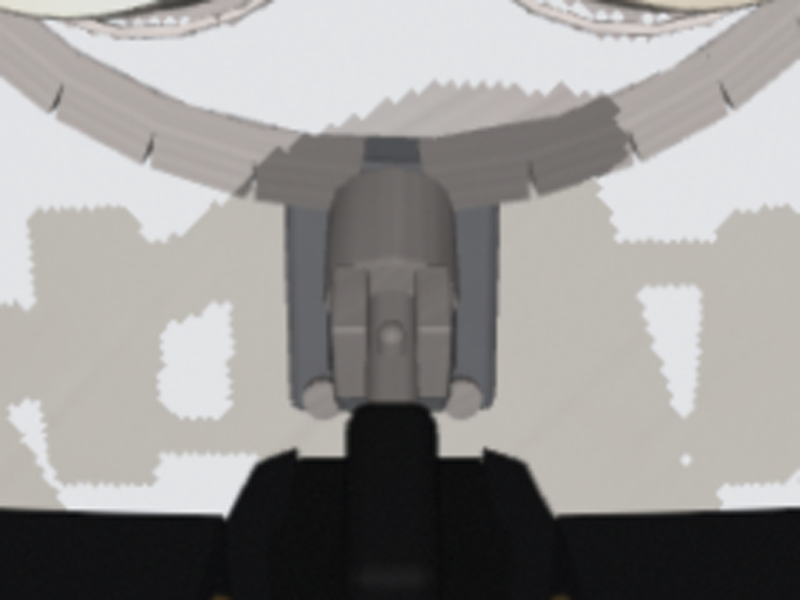

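Plunger is back at turn ≈0, aligned with the slot, which shows centred behind the sleeve. I'll release it.

send_rows:
  targets:
    - {"xyz":[0,0,0],"yaw":0}
    - {"xyz":[0,0,0],"yaw":0}
    - {"xyz":[0,0,0],"yaw":0}
    - {"xyz":[0,0,0],"yaw":0}
    - {"xyz":[0,0,0],"yaw":0}
    - {"xyz":[0,0,0],"yaw":0}
  fingers: 0.7

```text
t: 18.8
tool_pos: [0.5006, -0.193, 0.0927]
eef_rot: [66.9, 90.0, -68.9]
contact_force: [0.0, 0.2, 0.2]
width: 0.0575
```

send_rows:
  targets:
    - {"xyz":[-2,0,0],"yaw":0}
    - {"xyz":[-5.5,0,0],"yaw":0}
    - {"xyz":[-5.5,0,0],"yaw":0}
    - {"xyz":[-5.5,0,0],"yaw":0}

```text
t: 19.2
tool_pos: [0.5014, -0.1932, 0.1487]
eef_rot: [110.8, 89.9, -25.0]
contact_force: [-0.7, 0.5, 0.1]
width: 0.0615
```

```bash
python3 snap.py wrist w20 160 110 400 290
```

```text
scale 3.3333333333333335
19.25 [ 0.50044895 -0.19279089  0.14746785] [ 72.96372232  89.99543532 -62.87421066] [-0.61054506  0.36939447 -0.48553414] 0.06172362235997648 [-2.37278013e+01  4.53309924e+00  1.14320196e+02 -3.29025493e-03
  6.11431644e+01  2.21117195e+01]
```

View pics/w20_c.png

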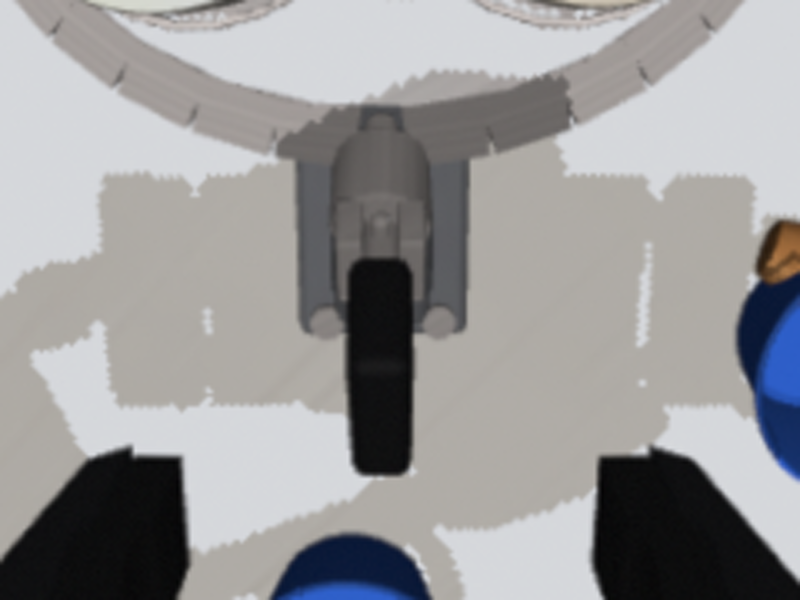

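Run:
```python
from h import *
np.set_printoptions(precision=1,suppress=True)
az=np.radians(-135.5);rad=np.array([np.cos(az),np.sin(az),0])
z=np.radians(35);ax=rad*np.sin(z)+np.array([0,0,np.cos(z)]);wx=rad*np.cos(z)-np.array([0,0,np.sin(z)])
for n in("w3","w20"):
  d=pickle.load(open(n+".pkl","rb"))
  for t in(0,.0065):
    c=np.array([.5045,-.1893,.098])+ax*t
    f=lambda p:(np.array(p)-([160,110]))/.3
    print(n,t,[f(proj(d,c+wx*s*.019+ax*h,True)) for s,h in((-1,-.0135),(-1,.0135),(1,.0135))])
a=cv2.imread("pics/w3.png")[110:290,160:400];cv2.imwrite("pics/w3c.png",cv2.resize(a,(800,600),interpolation=cv2.INTER_CUBIC))
```

```text
w3 0 [array([391.7, 282.7]), array([391.2, 408.5]), array([390.7, 519.4])]
w3 0.0065 [array([391.6, 310.9]), array([391.1, 442.2]), array([390.6, 549.6])]
w20 0 [array([377.2, 248.9]), array([376.8, 365. ]), array([379.1, 478.3])]
w20 0.0065 [array([377.1, 275. ]), array([376.6, 396.2]), array([379.1, 506.7])]
```

View pics/w3c.png

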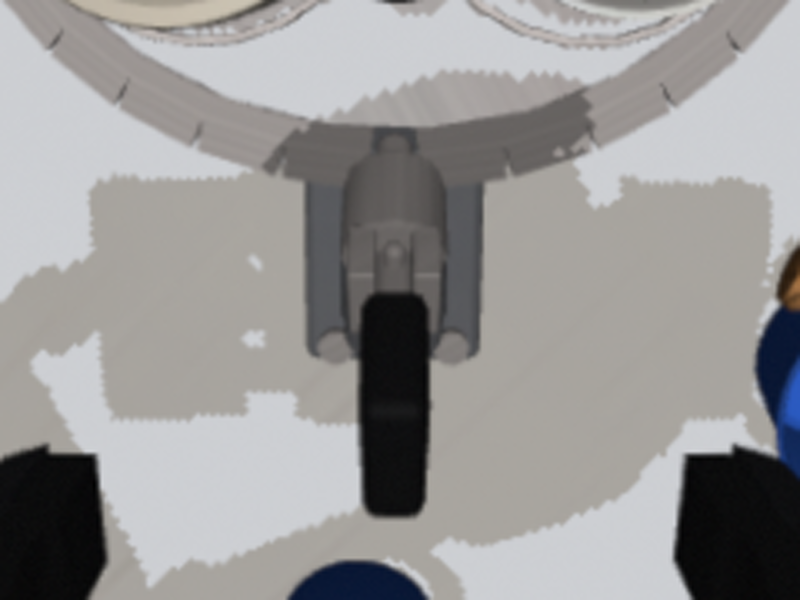

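send_rows:
  targets:
    - {"xyz":[-5,0,0],"yaw":0}
    - {"xyz":[-10,0,0],"yaw":0}
    - {"xyz":[-10,15,5],"yaw":0}
    - {"xyz":[-10,15,5],"yaw":0}
    - {"xyz":[-10,15,5],"yaw":0}
    - {"xyz":[-10,15,5],"yaw":0}
    - {"xyz":[-10,15,5],"yaw":0}
    - {"xyz":[-10,15,5],"yaw":0}
    - {"xyz":[-10,15,5],"yaw":0}

```text
t: 20.15
tool_pos: [0.5685, -0.3336, 0.247]
eef_rot: [-87.6, 89.9, 136.6]
contact_force: [0.4, -0.3, 0.1]
width: 0.0615
```

```bash
python3 snap.py top t21 215 90 355 250;python3 snap.py scene s21; python3 snap.py wrist w21
```

```text
scale 3.75
20.2 [ 0.56873069 -0.33365273  0.24747596] [-93.65411345  89.94886805 130.57949534] [1.09651026 0.11507708 0.31274834] 0.06168122102621214 [-3.25703552e+01  1.31896596e+01  9.33517288e+01  1.54575647e-02
  7.35075488e+01  1.31916415e+01]
20.25 [ 0.56891148 -0.33384671  0.24782901] [-137.31033201   89.98655913   86.92175194] [ 0.78301624  0.01888051 -0.78924442] 0.06176693826126955 [-3.25744931e+01  1.31786971e+01  9.33277456e+01  1.22012137e-02
  7.35001754e+01  1.31899570e+01]
20.3 [ 0.56900852 -0.33401928  0.24800396] [129.94561582  89.98633885  -5.82274777] [0.4327681  0.15411472 0.39756953] 0.06122755488417006 [-3.25797266e+01  1.31795973e+01  9.33081738e+01  6.41449898e-03
  7.35000306e+01  1.31868158e+01]
```

View pics/t21_c.png

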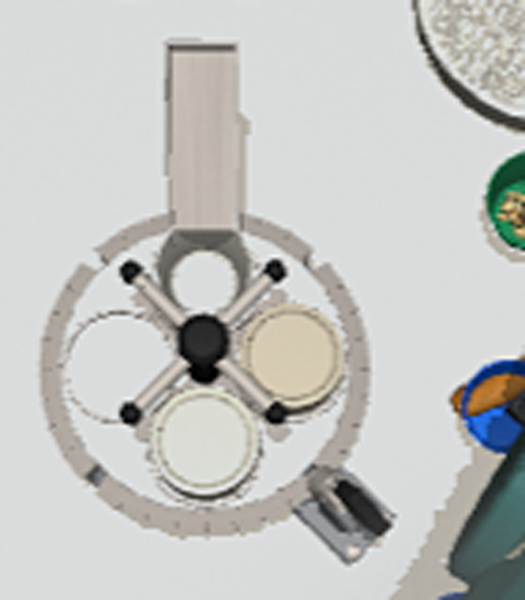

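View pics/s21.png

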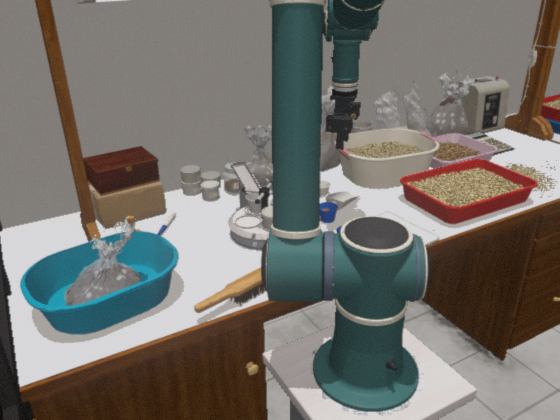

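View pics/w21.png

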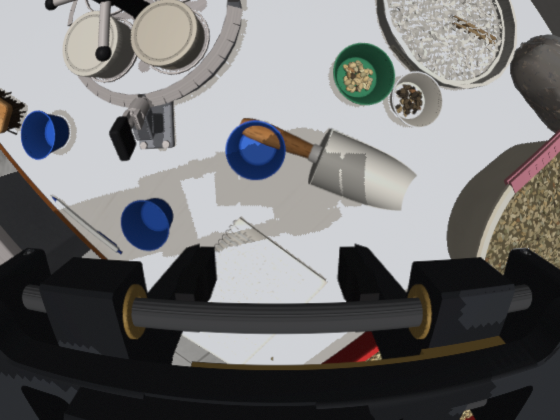

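View pics/t21.png

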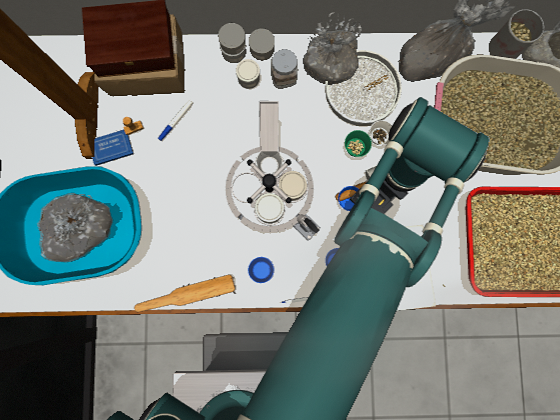

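The wing and spokes look the same as at the start. The open cup is under the chute at top-view pixel (269,163), the tins are upright, and nothing else has moved.

```bash
python3 -c "
from cell import hand_in
print(hand_in())"
```

```text
the job is handed in; nothing more can be done
None
```

The open steel cup now stands under the chute with the plunger locked again, and I handed the job in at about 20 s of the 72 s allowed.

- **Unlock:** I pulled the plunger out about 12 mm and turned it to its far stop. With the hand off it, it stayed parked; a wrist picture measured its turn at about 1.30 rad.
- **Turn:** I gripped the hub and turned the carousel 90° anticlockwise. The last joint measured 89.97°, and the spoke tips in the top view came back to their starting pixels, within what I could read off the picture.
- **Lock:** I turned the plunger back to 0 and let go. The wing edges in the wrist picture matched the fully-home position to within about 1 mm of travel, not the 6.5 mm of a pin riding on the rim. The pin can also be seen in the slot.

**Final pictures:** both tins are upright in their pockets, and everything else in view is where it started. The arm was well clear of everything.

**Tool angle:** moves could not tilt the tool, so I held the wing with the tool vertical instead of along its axis. The grip stayed on through both turns. No check failed or disagreed.

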